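# Put the tumbler rack back in its drip tray and nest the dry tumblers in it

### The job

The tumblers are dry: put the rack back in its drip tray so that it lies flat and square on the ledge, then stand all the tumblers in it mouth up in two nested stacks, the big ones in the wide ring and the small ones in the narrow ring. Lower each tumbler gently until it just bears in the one below, neither pressed nor dropped so that they jam tight, and leave the other things on the counter where they are.

Things in the scene. Friction and masses are not known exactly. Their poses are not given: they have to be found in the camera images.
- tray_seat (a point): The drip tray: a fixed bare-metal pan, 126 mm by 242 mm outside and 30 mm high, open on top. Its pocket is 110 mm (x) by 226 mm (y) inside and 12 mm deep down to a ledge that runs all round. This point is the centre of the pocket at the level of the ledge, 18 mm above the counter; x along the short side, y along the long side, z up.
- rack_bar (a point): Lift-out tumbler rack, dark steel, 0.5 kg: slatted plate 104 (x) by 220 (y) by 10 mm, a wire ring at each end, a loop handle across the middle. This point is the centre of the handle's top bar (72 mm along x, 12 by 12 mm section, on two posts), 95 mm above the plate's underside; y along the plate towards the wide ring, z up. Seated, it is 95 mm above tray_seat; either way round will do.
- big_ring (a point): The rack's wide ring, for the big tumblers: 5 mm wire, 66 mm clear inside, its wire 50 mm above the plate. This point is the centre of the place that the ring surrounds, on the plate's upper face, 70 mm from the middle along +y of the rack; z up.
- small_ring (a point): The rack's narrow ring, for the small tumblers: 5 mm wire, 56 mm clear inside, its wire 40 mm above the plate. This point is the centre of the place that the ring surrounds, on the plate's upper face, 70 mm from the middle along -y of the rack; z up.
- big1_mid (a point): A big stacking tumbler (there are up to three alike): plain steel, upright, mouth up, 110 mm high, a straight cone 50 mm across outside at the foot and 68 mm at the rim; 3.2 mm wall, weighted base 26 mm thick, about 0.14 kg. This point is on its axis half-way up, 55 mm above its foot; z up. Lowered into another big one it comes to bear 38 mm higher than that one (its upper 38 mm still showing). A push over 20 N or a fall of over 10 mm jams them.
- big2_mid (a point): A big stacking tumbler (there are up to three alike): plain steel, upright, mouth up, 110 mm high, a straight cone 50 mm across outside at the foot and 68 mm at the rim; 3.2 mm wall, weighted base 26 mm thick, about 0.14 kg. This point is on its axis half-way up, 55 mm above its foot; z up. Lowered into another big one it comes to bear 38 mm higher than that one (its upper 38 mm still showing). A push over 20 N or a fall of over 10 mm jams them.
- big3_mid (a point): A big stacking tumbler (there are up to three alike): plain steel, upright, mouth up, 110 mm high, a straight cone 50 mm across outside at the foot and 68 mm at the rim; 3.2 mm wall, weighted base 26 mm thick, about 0.14 kg. This point is on its axis half-way up, 55 mm above its foot; z up. Lowered into another big one it comes to bear 38 mm higher than that one (its upper 38 mm still showing). A push over 20 N or a fall of over 10 mm jams them.
- small1_mid (a point): A small stacking tumbler (there are up to three alike): plain steel, upright, mouth up, 84 mm high, a straight cone 41 mm across outside at the foot and 56 mm at the rim; 3 mm wall, weighted base 22 mm thick, about 0.09 kg. This point is on its axis half-way up, 42 mm above its foot; z up. Lowered into another small one it comes to bear 33 mm higher than that one (its upper 33 mm still showing). A push over 20 N or a fall of over 10 mm jams them.
- small2_mid (a point): A small stacking tumbler (there are up to three alike): plain steel, upright, mouth up, 84 mm high, a straight cone 41 mm across outside at the foot and 56 mm at the rim; 3 mm wall, weighted base 22 mm thick, about 0.09 kg. This point is on its axis half-way up, 42 mm above its foot; z up. Lowered into another small one it comes to bear 33 mm higher than that one (its upper 33 mm still showing). A push over 20 N or a fall of over 10 mm jams them.
- small3_mid (a point): A small stacking tumbler (there are up to three alike): plain steel, upright, mouth up, 84 mm high, a straight cone 41 mm across outside at the foot and 56 mm at the rim; 3 mm wall, weighted base 22 mm thick, about 0.09 kg. This point is on its axis half-way up, 42 mm above its foot; z up. Lowered into another small one it comes to bear 33 mm higher than that one (its upper 33 mm still showing). A push over 20 N or a fall of over 10 mm jams them.
- soap: Bystander: washing-up liquid bottle, 60 mm across, 190 mm high. Origin under its centre.
- mug: Bystander: white mug, 80 mm across, 90 mm high, handle to its +y. Origin under its centre.
- jar: Bystander: jar with a lid, 64 mm across, 85 mm high. Origin under its centre.
- bowl: Bystander: white bowl, 140 mm across, 55 mm high. Origin under its centre.
- sponge: Bystander: sponge, 110 mm (x) by 70 mm by 28 mm high. Origin under its centre.
- spoon: Bystander: wooden spoon, 250 mm long, lying flat along its x. Origin on the counter under it.

How it is judged (in metres and radians):
On the way:
1. the rack lies flat and square in the drip tray (horizontal distance between rack_bar and tray_seat below 0.006 m and z of rack_bar in the frame of tray_seat between 0.091 and 0.099 m and angle between rack_bar's own z axis and vertical below 0.025 rad and angle between the y axis of rack_bar and the y axis of tray_seat, either way round below 0.05 rad), for 0.2 s.
At the end, for the whole second after the job is handed in: Rack in the tray within 6 mm, 0.05 rad, 4 mm of ledge height. Each tumbler upright (0.06 rad), still, within 12 mm of its ring's centre, standing on the plate (6 mm) or nested in one of its size at bearing height within 7 mm (axes within 7 mm), squeezed by under 50 N (all of step 1 and horizontal distance between each of big1_mid, big2_mid, big3_mid and big_ring below 0.012 m and angle between each of big1_mid, big2_mid, big3_mid, small1_mid, small2_mid, small3_mid's own z axis and vertical below 0.06 rad and linear speed of each of big1, big2, big3, small1, small2, small3 below 0.02 m/s and (z of big1_mid in the frame of big_ring between 0.049 and 0.061 m or z of big1_mid in the frame of big2_mid between 0.031 and 0.045 m or z of big1_mid in the frame of big3_mid between 0.031 and 0.045 m) and (z of big2_mid in the frame of big_ring between 0.049 and 0.061 m or z of big2_mid in the frame of big1_mid between 0.031 and 0.045 m or z of big2_mid in the frame of big3_mid between 0.031 and 0.045 m) and (z of big3_mid in the frame of big_ring between 0.049 and 0.061 m or z of big3_mid in the frame of big1_mid between 0.031 and 0.045 m or z of big3_mid in the frame of big2_mid between 0.031 and 0.045 m) and horizontal distance between each of small1_mid, small2_mid, small3_mid and small_ring below 0.012 m and (z of small1_mid in the frame of small_ring between 0.036 and 0.048 m or z of small1_mid in the frame of small2_mid between 0.026 and 0.04 m or z of small1_mid in the frame of small3_mid between 0.026 and 0.04 m) and (z of small2_mid in the frame of small_ring between 0.036 and 0.048 m or z of small2_mid in the frame of small1_mid between 0.026 and 0.04 m or z of small2_mid in the frame of small3_mid between 0.026 and 0.04 m) and (z of small3_mid in the frame of small_ring between 0.036 and 0.048 m or z of small3_mid in the frame of small1_mid between 0.026 and 0.04 m or z of small3_mid in the frame of small2_mid between 0.026 and 0.04 m) and horizontal distance between each of big2_mid, big3_mid and big1_mid below 0.007 m and horizontal distance between big3_mid and big2_mid below 0.007 m and horizontal distance between each of small2_mid, small3_mid and small1_mid below 0.007 m and horizontal distance between small3_mid and small2_mid below 0.007 m and contact force between each of big2, big3 and big1 below 50 N and contact force between big3 and big2 below 50 N and contact force between each of small2, small3 and small1 below 50 N and contact force between small3 and small2 below 50 N); the robot touches nothing.
It fails at once if one of the other things on the counter (soap bottle, mug, jar, bowl, sponge, wooden spoon) is moved more than 40 mm (distance of any of soap, mug, jar, bowl, sponge, spoon from where it was at the start of the episode above 0.04 m).
Of big1, big2, big3, small1, small2, small3 only 5 to 6 are there at a start; the rules pass over those that are not, and their reading is None.
At some moment in a run one of big1, big2, big3, small1, small2, small3 may be knocked a few centimetres aside while the robot is not near it.
It also fails if it takes over 210 s, if anything falls off the work surface, if the arm or the gripper's body presses on something with over 40 N, if the wrist force passes 120 N, or if a joint passes its speed limit or range.

### The arm

A 6-joint arm with a two-finger parallel gripper is mounted at the origin on the work surface. World frame = base frame: x ahead of the robot, y to its left, z up, the work surface at z = 0. Lengths are in m, angles in degrees, forces in N, time in s.
With the tool pointing down it reaches from about 0.35 to 0.875 m from the base axis. Payload 4.2 kg.
Tool frame: the origin (TCP) lies midway between the tips of the shut fingers; the grasp point (between the pads) lies 19 mm behind it; z points along the fingers, y is the line along which they close (so a half turn about z gives the same grasp; the last joint's range is limited). The gripper opens to 87 mm and grips with 3 to 60 N. Pads are 19 mm wide; open, the fingers measure 117 mm over their backs; the gripper's body (75 mm by 190 mm) begins 51 mm behind the grasp point.
Start: joints at [82.254, 22.042, 0.453, 0, -68.411, -14.817], TCP at [0.24, 0.577, 0.223] pointing down, gripper open.
Joint ranges: [-179.83, 179.83], [-69.29, 118.12], [-61.27, 80.66], [-181.25, 117.63], [-171.15, -9.14], [-177.46, 177.46]. Speed limits (degrees/s): [159.86, 159.86, 180, 180, 180, 180].

### API

Orientations are given as [roll, pitch, yaw] about the fixed x, y, z axes, in that order (R = Rz(yaw) Ry(pitch) Rx(roll)).
In Python, from workcell import env gives the robot as it stands. The module is installed in compiled form; this text tells all that it offers. Calls block until the motion is done:
- env.goto(position, orientation): joint-space move of the TCP to a pose.
- env.move_straight(position, rotation=None, rate=0.15, force_limit=None): straight line of the TCP; rotation=None keeps the orientation; rate is the mean speed in m/s. With force_limit (N) it stops when the force on the tool has changed by that much, and returns True; else False.
- env.set_joints(angles): joint-space move.
- env.gripper_to(opening, grasp_force=None): opening from 0.0 (shut) to 1.0 (fully open); grasp_force is the grip in N (None keeps the last); returns when the fingers have stopped.
- env.dwell(seconds).
- env.inverse_kinematics(position, orientation): joint angles nearest the present ones, or None.
- env.read_state(): the state.
- env.grab_frame(name): name is "side" or "top" or "wrist"; returns a dict with "image" (480x640x3 uint8, blue, green, red), "fx", "fy", "cx", "cy" (pixels), "position" and "orientation" of the camera in the world. Camera axes: x right, y up, looking along -z (the intrinsics and any distortion apply to the point x, -y, -z); pixel columns grow to the right and rows downward; lengths in m; the calibration is good to about 2 mm. The wrist camera is an equidistant fisheye: a pixel r from the principal point sees the ray r / f radians off the axis. A picture is of the moment at which its call begins. There is no depth.
A pose or a line that the arm cannot do raises env.Unreachable and nothing moves.
- env.close_job(): hands the job in; it is judged then, once.
Trained networks look in a picture, given as the dict that the camera call returned (one of the last four; its "shot" number tells which), for a name from the list of things; names that differ only in an ending like _2 or _b are one class to them, and where a whole thing is asked for, a point or a joint stands for the part that bears it (a point fixed in the world has none). Each returns a list of dicts, best first, with "score" (0 to 1); they miss things now and then, are a little off and sometimes report something else, mostly with a low value. They report only what shows in the picture. A call takes as long as a camera call.
- env.search_frame(picture, thing): "xyz" ([x, y, z] in m, in world coordinates, good to about 4 mm: the middle of the surface that is visible of it).
- env.trace(picture, thing): "mask" (480x640 bool, what is visible of it).
The state is a dict: "clock": time; "joint_positions": joint angles; "qvel": joint speeds; "joint_torque": joint torques, N m; "position": TCP position; "tool_rot": TCP orientation; "force": force on the tool from outside, world axes, zero at the start; "wrist_torque": the same for the moment, N m; "opening": opening from 0.0 (shut) to 1.0 (fully open); "finger_force": force on a finger pad.
Only numpy, scipy, OpenCV 4.12 (cv2) and the standard library are available. Lean on these libraries where they do the work, as an engineer would, in place of code of your own. Each camera call takes 0.05 s, during which the arm holds its last target. There are 200 camera calls.

## Working session

There is one attempt and no reset: what is moved stays moved. The work goes in short steps, each a Python script; the robot and the scene stay as the last script left them, time stands still between calls to the robot, and variables do not carry over. Pictures are saved under pics/ and viewed, at most 14 in all, crops included, and the job is handed in when it is done.

```bash
mkdir -p pics
cat > h.py <<'E'
import numpy as np, cv2
from scipy.spatial.transform import Rotation as R
from workcell import env
E
python3 - <<'E'
from h import *
for n in ("top","side"):
    f=env.grab_frame(n); cv2.imwrite(f"pics/{n}0.png",f["image"])
    print(n,{k:f[k] for k in f if k!="image"})
    for t in ("rack_bar","big_ring","small_ring","tray_seat","big1_mid","small1_mid","soap","mug","jar","bowl","sponge","spoon"):
        try: r=env.search_frame(f,t)
        except Exception as e: r=[];print(t,e)
        print(t,[(np.round(d["xyz"],3).tolist(),round(d["score"],2)) for d in r[:6]])
print(env.read_state())
E
```

```text
top {'fx': 514.479215524968, 'fy': 514.479215524968, 'cx': 319.38745537306517, 'cy': 241.6786450382476, 'position': array([0.32110932, 0.03556539, 1.38342348]), 'orientation': array([  9.01646353,  -0.76237365, -89.80199553]), 'shot': 1}
rack_bar [([0.48, -0.005, 0.01], 0.77)]
big_ring [([0.483, -0.001, 0.009], 0.87)]
small_ring [([0.479, -0.007, 0.01], 0.59)]
tray_seat [([0.471, -0.322, 0.011], 0.92)]
big1_mid [([0.469, 0.221, 0.052], 0.77), ([0.479, -0.007, 0.011], 0.53)]
small1_mid []
soap [([0.718, 0.211, 0.125], 0.73)]
mug [([0.702, 0.366, 0.039], 0.6)]
jar [([0.725, -0.218, 0.085], 0.93)]
bowl [([0.569, 0.545, 0.021], 0.85)]
sponge [([0.331, 0.169, 0.028], 0.73)]
spoon [([0.578, -0.466, 0.012], 0.97)]
side {'fx': 565.7469446249949, 'fy': 565.7469446249949, 'cx': 331.78018207913317, 'cy': 241.02326146651933, 'position': array([ 0.11002663, -0.89747373,  0.84132957]), 'orientation': array([ 53.23586829,   0.42584069, -25.89094846]), 'shot': 2}
rack_bar [([0.474, -0.018, 0.011], 0.59)]
big_ring [([0.477, -0.019, 0.006], 0.57)]
small_ring [([0.475, -0.018, 0.009], 0.77)]
tray_seat 
[... 476 characters left out ...]
9, 0.013], 0.8)]
{'clock': 1.3, 'joint_positions': array([ 8.22538304e+01,  2.20423851e+01,  4.54180848e-01, -2.80011477e-03,
       -6.84114940e+01, -1.48168622e+01]), 'qvel': array([-0.02708128, -0.01194172,  0.01496883,  0.02363778,  0.08099823,
       -0.1509346 ]), 'joint_torque': array([-4.44480074e-04, -3.90468657e+01,  1.87618732e+01,  4.22443807e+00,
        1.53635640e-02, -2.87164903e-05]), 'position': array([0.23976668, 0.57716287, 0.22254602]), 'tool_rot': array([ 1.79999626e+02,  2.59428533e-03, -2.25640621e+01]), 'force': array([0.52282219, 1.27994773, 0.38685374]), 'wrist_torque': array([0.00988649, 0.01747005, 0.02861294]), 'finger_force': 0.0, 'opening': 1.0027558269337786}
```

View pics/top0.png

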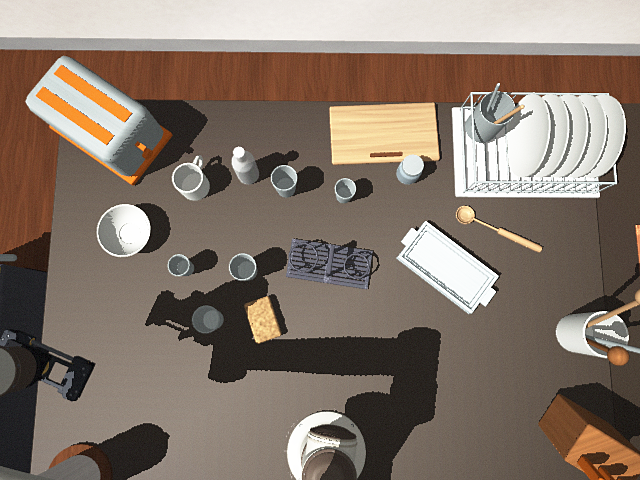

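View pics/side0.png

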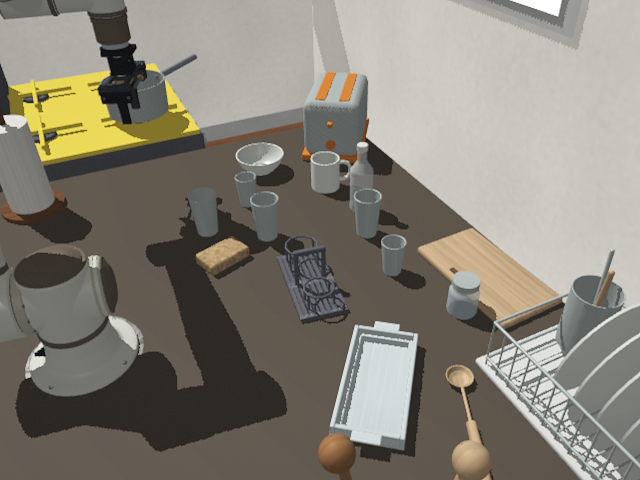

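The top view shows three big tumblers at about (284,180), (243,266), (207,320), and two small ones at (345,190) and (180,265). The rack is at (331,263) and the tray at (448,265). The side view agrees, and one small tumbler is missing. Next I'll look at the tray and rack from close by with the wrist camera.

```bash
cat >> h.py <<'E'
def proj(f,P):
    "world points (...,3) -> pixels u,v"
    M=R.from_euler("xyz",f["orientation"],degrees=True).as_matrix()
    p=(np.asarray(P,float)-f["position"])@M; x,y,z=p[...,0],-p[...,1],-p[...,2]
    if f.get("fish"):
        r=np.hypot(x,y)+1e-12; k=np.arctan2(r,z)/r
        return f["fx"]*x*k+f["cx"], f["fy"]*y*k+f["cy"]
    return f["fx"]*x/z+f["cx"], f["fy"]*y/z+f["cy"]
def ray(f,u,v):
    x=(u-f["cx"])/f["fx"]; y=(v-f["cy"])/f["fy"]
    if f.get("fish"):
        t=np.hypot(x,y)+1e-12; d=np.array([x/t*np.sin(t),y/t*np.sin(t),np.cos(t)])
    else: d=np.array([x,y,1.])
    M=R.from_euler("xyz",f["orientation"],degrees=True).as_matrix()
    return np.array(f["position"]), M@(d*[1,-1,-1])
def onplane(f,u,v,z):
    o,d=ray(f,u,v); return (o+d*(z-o[2])/d[2])[:2]
def tri(rays):
    A=np.zeros((3,3)); b=np.zeros(3)
    for o,d in rays:
        d=d/np.linalg.norm(d); Q=np.eye(3)-np.outer(d,d); A+=Q; b+=Q@o
    return np.linalg.solve(A,b)
def shot(n):
    f=env.grab_frame(n); f["fish"]=n=="wrist"; return f
def ortho(f,c,z,yaw=0,w=.3,h=.3,s=.0006):
    "metric picture of plane z, centre c; column ~ along yaw dir, row up = left of it"
    W,H=int(w/s),int(h/s); j,i=np.meshgrid(np.arange(W),np.arange(H))
    a=(j-W/2)*s; b=-(i-H/2)*s; cy,sy=np.cos(np.radians(yaw)),np.sin(np.radians(yaw))
    P=np.stack([c[0]+a*cy-b*sy,c[1]+a*sy+b*cy,np.full(a.shape,z)],-1)
    u,v=proj(f,P); return cv2.remap(f["image"],u.astype(np.float32),v.astype(np.float32),cv2.INTER_LINEAR)
def S(f,t,n=6): return [(np.round(d["xyz"],4).tolist(),round(d["score"],2)) for d in env.search_frame(f,t)[:n]]
E
python3 - <<'E'
from h import *
import pickle
out={}
for k,(p,yaw) in dict(tray=((.47,-.32,.33),56),rackA=((.47,-.01,.33),0)).items():
    print(env.inverse_kinematics(p,[180,0,yaw]))
    env.goto(p,[180,0,yaw]); env.dwell(.3)
    f=shot("wrist"); out[k]=f; print(k,f["position"],f["orientation"],f["fx"],f["cx"],f["cy"])
    for t in ("tray_seat","rack_bar","big_ring","small_ring","big1_mid","small1_mid"): print(t,S(f,t))
    cv2.imwrite(f"pics/{k}.png",f["image"])
pickle.dump(out,open("f1.pkl","wb"))
im=np.hstack([cv2.resize(out[k]["image"],(400,300)) for k in out]); cv2.imwrite("pics/w.png",im)
print(env.read_state()["clock"])
E
```

```text
[-17.92652451  13.34443107   3.269801     0.         -79.92536992
 163.92652451]
tray [ 0.50557784 -0.26591744  0.49132006] [-1.40243450e+01  2.45846269e-02 -3.39723418e+01] 371.64829954431775 320.08982657968016 244.80015702919283
tray_seat [([0.4775, -0.3172, 0.0057], 0.85)]
rack_bar [([0.4702, -0.0515, 0.0107], 0.92)]
big_ring [([0.4676, -0.0584, 0.0109], 0.66)]
small_ring [([0.4741, -0.054, 0.0093], 0.66)]
big1_mid [([0.7229, -0.2252, 0.0822], 0.74), ([0.4758, -0.0572, 0.011], 0.55)]
small1_mid []
[ 1.86533118e+01  3.00870594e+00 -9.06937511e+00  2.54444375e-14
 -7.79219190e+01  7.13466882e+01]
rackA [ 0.53456745 -0.01108079  0.49125972] [-1.40517867e+01  7.21912577e-03 -9.00352309e+01] 371.64829954431775 320.08982657968016 244.80015702919283
tray_seat [([0.4794, -0.309, 0.0052], 0.6)]
rack_bar [([0.4841, -0.0063, 0.0089], 0.7)]
big_ring [([0.4832, -0.0084, 0.0126], 0.61)]
small_ring [([0.488, -0.0091, 0.0089], 0.91)]
big1_mid [([0.4549, 0.2217, 0.0786], 0.77), ([0.3698, 0.1773, 0.0261], 0.72)]
small1_mid []
7.2917
```

View pics/w.png

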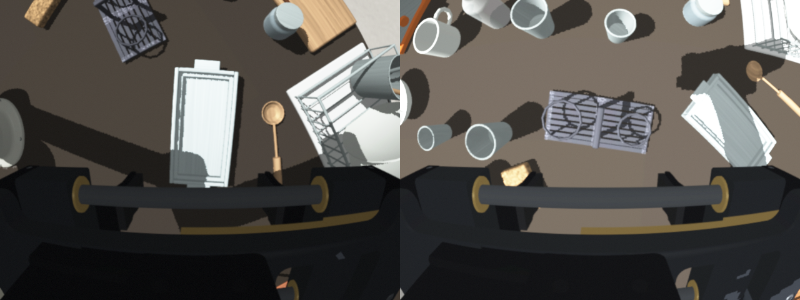

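The left panel (tray view) shows the tray at about (205,125), its far end clear and its near end close to the gripper's shadow. The right panel (rack view) shows the rack flat on the counter at (600,120). The left ring, towards +y, looks wider. Next I'll rectify both pictures.

Run:
```python
from h import *
import pickle
o=pickle.load(open("f1.pkl","rb"))
a=ortho(o["tray"],(.475,-.325),.03,56,.36,.24,.0009)
b=ortho(o["rackA"],(.48,-.01),.01,90,.36,.24,.0009)
c=ortho(o["rackA"],(.48,-.01),.1,90,.36,.24,.0009)
im=np.vstack([np.hstack([a,b]),np.hstack([c,np.zeros_like(c)])]); print(im.shape)
for k in range(0,im.shape[1],50): cv2.line(im,(k,0),(k,5),(0,0,255),1)
cv2.imwrite("pics/o1.png",im)
```

```text
(532, 800, 3)
```

View pics/o1.png

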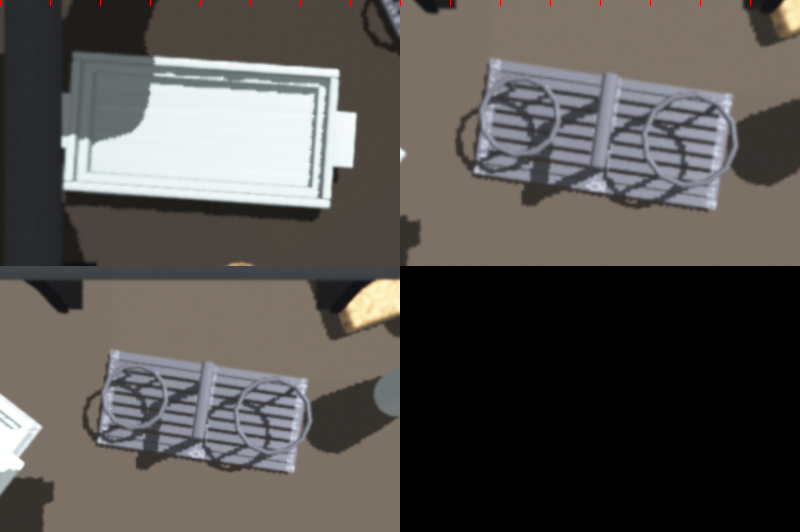

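The tray's centre is about (0.474,-0.322) with its long axis at about 52°. The rack's centre is about (0.481,-0.007) with its y axis at 81.7°, wide ring towards +y. I'll repeat both looks from matched relative tool poses, so that hand-eye errors cancel.

Run:
```python
from h import *
import pickle
out={}
for k,c,psi,z in (("tray",(.4739,-.3221),-37.9,.03),("rack",(.4813,-.0066),-8.3,.01)):
    t=np.radians(psi); p=np.array([c[0]-.1*np.cos(t),c[1]-.1*np.sin(t),.30+z])
    env.goto(p,[180,0,psi]); env.dwell(.3); f=shot("wrist"); out[k]=f
    cv2.imwrite(f"pics/{k}2.png",ortho(f,c,z,psi+90,.28,.16,.0005)[:300])
pickle.dump(out,open("f2.pkl","wb"))
a=[ortho(out[k],c,z,p+90,.28,.15,.0005) for k,c,p,z in (("tray",(.4739,-.3221),-37.9,.03),("rack",(.4813,-.0066),-8.3,.01))]
im=np.vstack(a); print(im.shape)
for y in range(0,600,50): cv2.line(im,(0,y),(5,y),(0,0,255),1)
for x in range(0,560,50): cv2.line(im,(x,0),(x,5),(0,0,255),1)
cv2.imwrite("pics/o2.png",im)
```

```text
(600, 560, 3)
```

View pics/o2.png

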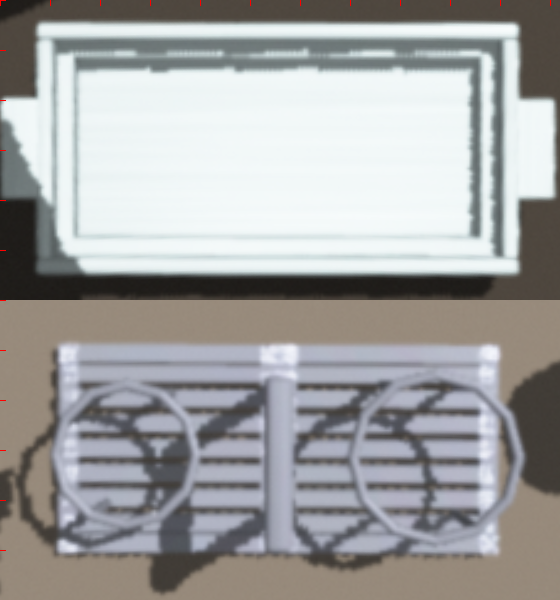

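The tray spans columns 37–518 and rows 23–274, so its centre is (277.8,148.5). The rack spans columns 58–498 and rows 345–554, so its centre is (278.2,449.5). Both are square to the assumed yaws. Next I'll check the bar's height by triangulation, grasp it and seat the rack.

```bash
cat > rack.py <<'E'
from h import *
import pickle
def loc(c,psi,dc,db):
    t=np.radians(psi); return np.array(c)+dc*np.array([-np.sin(t),np.cos(t)])+db*np.array([-np.cos(t),-np.sin(t)])
tray=loc((.4739,-.3221),-37.9,-.0011,.00075); rack=loc((.4813,-.0066),-8.3,-.0009,.00025)
E
python3 - <<'E'
from rack import *
o1=pickle.load(open("f1.pkl","rb"))["rackA"]; o2=pickle.load(open("f2.pkl","rb"))["rack"]
def rr(f,xy,z):
    o=np.array(f["position"]); return o,np.append(xy,z)-o
for p2,p1 in (((281,551-300),(598-400,170)),((281,375-300),(611-400,73))):
    a=rr(o2,loc((.4813,-.0066),-8.3,(p2[0]-280)*.0005,-(p2[1]-150)*.0005),.01)
    b=rr(o1,loc((.48,-.01),0,(p1[0]-200)*.0009,-(p1[1]-133)*.0009),.01)
    print(tri([a,b]))
print(tray,rack)
psi=-8.3
env.gripper_to(.7,40)
env.goto([*rack,.16],[180,0,psi])
print(env.move_straight([*rack,.077],rate=.08,force_limit=10))
env.gripper_to(0.0,40); s=env.read_state(); print(s["opening"],s["finger_force"],s["position"])
env.move_straight([*rack,.18],rate=.1); env.dwell(.3); s=env.read_state(); print(s["opening"],s["force"],s["position"],s["clock"])
env.goto([*tray,.18],[180,0,-37.9]); env.dwell(.3); f=shot("side"); cv2.imwrite("pics/s1.png",f["image"][180:480,150:550]); print(env.read_state()["position"],env.read_state()["opening"])
E
```

```text
[ 0.51679118 -0.01165106  0.08893716]
[ 0.4445973  -0.0015425   0.09228561]
[ 0.47263247 -0.32250728] [ 0.4809227  -0.00745448]
False
0.13025523287379637 39.9979430437088 [ 0.48101278 -0.00734211  0.07699776]
0.13371299071310241 [-0.06717349 -0.29891276 -3.58348292] [ 0.48082056 -0.00748373  0.17965851] 15.1167
[ 0.47298903 -0.32181234  0.18014709] 0.13479269308630562
```

View pics/s1.png

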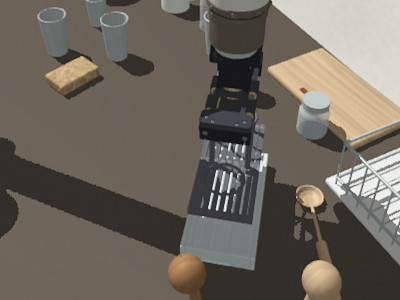

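The rack is held level over the tray, as the side crop shows at around (230,190). Lowering it now.

Run:
```python
from rack import *
env.move_straight([*tray,.125],rate=.1); env.dwell(.2)
def lower():
    p=env.read_state()["position"]; r=env.move_straight([p[0],p[1],.091],rate=.03,force_limit=10); s=env.read_state(); print(r,np.round(s["position"],4),np.round(s["force"],1)); return s
s=lower()
```

```text
True [ 0.4728 -0.3225  0.095 ] [-0.1 -0.5  4.4]
```

It seated at exactly the expected height. I'll release, check, and locate the tumblers' rims.

```bash
cat >> h.py <<'E'
H={"b":.110,"s":.084}; RIM={"b":.034,"s":.028}
def rim(f,c,kind,z0=0,win=.12,s=.0005,save=None):
    "rim circle centre near c on the plane of the rim -> xy, radius"
    im=ortho(f,c,z0+H[kind],0,win,win,s); g=cv2.GaussianBlur(cv2.cvtColor(im,cv2.COLOR_BGR2GRAY),(5,5),0)
    r=RIM[kind]/s
    cs=cv2.HoughCircles(g,cv2.HOUGH_GRADIENT,1,20,param1=80,param2=12,minRadius=int(r*.93),maxRadius=int(r*1.07))
    if save: 
        if cs is not None: cv2.circle(im,(int(cs[0][0][0]),int(cs[0][0][1])),int(cs[0][0][2]),(0,0,255),1)
        cv2.imwrite(save,im)
    if cs is None: return None
    x,y,q=cs[0][0]; n=win/s/2
    return np.array([c[0]+(x-n)*s,c[1]-(y-n)*s]),q*s
E
python3 - <<'E'
from rack import *
env.gripper_to(.6); env.move_straight([*tray,.2],rate=.15)
t=np.radians(-37.9); p=[tray[0]-.1*np.cos(t),tray[1]-.1*np.sin(t),.33]
env.goto(p,[180,0,-37.9]); env.dwell(.2); f=shot("wrist"); pickle.dump(f,open("f3.pkl","wb"))
im=ortho(f,tray,.028,-37.9+90,.28,.16,.0006)
T=shot("top"); ims=[]
for i,(k,u,v) in enumerate((("b",284,175),("b",243,262),("b",207,317),("s",345,186),("s",180,262))):
    c=onplane(T,u,v,H[k]); r=rim(T,c,k,save="pics/_t.png"); ims.append(cv2.resize(cv2.imread("pics/_t.png"),(160,160))); print(k,c,r)
for t_ in ("big1_mid","small1_mid"): print(S(T,t_))
W=np.hstack(ims); im=np.pad(im,((0,0),(0,800-im.shape[1]),(0,0))); cv2.imwrite("pics/o3.png",np.vstack([W,im])); print(env.read_state()["clock"])
E
```

```text
b [0.69534659 0.11039246] (array([0.68909659, 0.11214246]), np.float32(0.034050003))
b [0.47104627 0.20904073] (array([0.46029627, 0.21129073]), np.float32(0.034050003))
b [0.33545412 0.29319425] (array([0.33070412, 0.29794425]), np.float32(0.033900004))
s [ 0.67454877 -0.04720564] (array([ 0.66979877, -0.04845564]), np.float32(0.026400002))
s [0.47330635 0.37182062] (array([0.46655635, 0.37657062]), np.float32(0.028450003))
[([0.4682, 0.2204, 0.0536], 0.96)]
[]
21.4
```

View pics/o3.png

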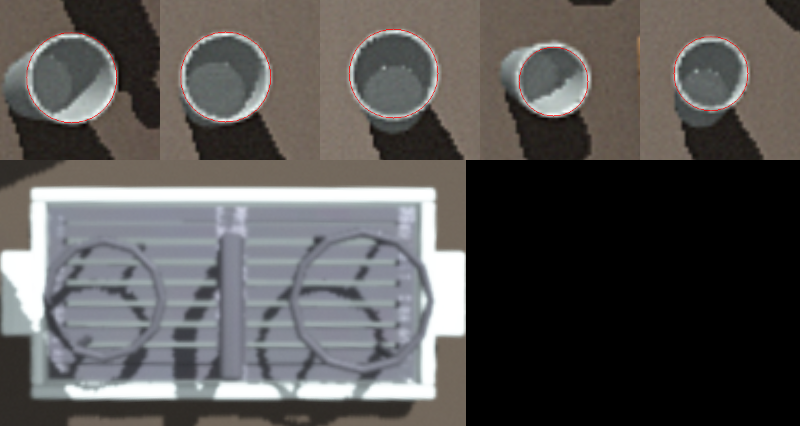

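All five rims are found, and the rack lies square in the tray (ortho rows 190–395, with even gaps). Next is the pick-and-place routine, run on the first big tumbler.

```bash
cat > pp.py <<'E'
from rack import *
a=np.radians(52.1); u=np.array([np.cos(a),np.sin(a)])
RING={"b":tray+.07*u,"s":tray-.07*u}; PLATE=.028; STEP={"b":.038,"s":.033}; GR={"b":.030,"s":.028}
def pick(k,c,force=15):
    c=np.array(c); T=shot("top"); rt=rim(T,c,k,win=.16); print("top",rt); c=rt[0] if rt else c
    psi=np.degrees(np.arctan2(c[1],c[0]))-90; t=np.radians(psi); d=np.array([np.cos(t),np.sin(t)])
    env.gripper_to(1.0); env.goto([*(c-.09*d),.32],[180,0,psi]); env.dwell(.2)
    f=shot("wrist"); r=rim(f,c,k,win=.16,save="pics/_w.png"); print("wrist",r)
    if r is None or np.linalg.norm(r[0]-c)>.008: print("MISMATCH"); return False
    if rt:
        rr=[(np.array(F["position"]),np.append(q,H[k])-F["position"]) for F,q in ((T,rt[0]),(f,r[0]))]
        print("tri rim",tri(rr))
    c=r[0]; env.goto([*c,H[k]+.06],[180,0,psi])
    if env.move_straight([*c,H[k]-GR[k]],rate=.08,force_limit=8): print("HIT",env.read_state()["position"]); return False
    env.gripper_to(0.,force); s=env.read_state(); print("grip",s["opening"]*.087,s["finger_force"])
    env.move_straight([*c,.30 if k=="s" else .33],rate=.2); s=env.read_state(); print("lift",s["opening"]*.087,s["clock"])
    return s["opening"]>.4
def place(k,n,extra=.004):
    c=RING[k]; zc=PLATE+n*STEP[k]+H[k]-GR[k]; hi=max(zc+.09,.28)
    env.goto([*c,hi],[180,0,-127.9]); env.dwell(.2)
    if n==0: env.move_straight([*c,zc+.045],rate=.1)
    else: env.move_straight([*c,zc+.025],rate=.1)
    env.dwell(.3)
    hit=env.move_straight([*c,zc-extra],rate=.02,force_limit=4); s=env.read_state()
    print("place",hit,"z err mm",(s["position"][2]-zc)*1e3,np.round(s["force"],1),s["opening"]*.087)
    return zc
def release(k,zc):
    env.gripper_to(1.0); env.move_straight([*RING[k],zc+.09],rate=.12); print(env.read_state()["clock"])
E
python3 - <<'E'
from pp import *
f=pickle.load(open("f3.pkl","rb"))
for k,h,r in (("b",.050,.0355),("s",.040,.0305)):
    RIM[k]=r; H[k]=PLATE+h; print("ring",k,RING[k],rim(f,RING[k],k,win=.12))
H.update(b=.110,s=.084); RIM.update(b=.034,s=.028)
if pick("b",(.4603,.2113)): zc=place("b",0)
f=shot("side"); cv2.imwrite("pics/s2.png",f["image"][180:480,150:550])
E
```

```text
ring b [ 0.51563244 -0.26727139] (array([ 0.51238244, -0.27152139]), np.float32(0.035550002))
ring s [ 0.42963251 -0.37774316] (array([ 0.42838251, -0.37999316]), np.float32(0.03165))
top (array([0.46155, 0.21255]), np.float32(0.032400005))
wrist (array([0.4598, 0.2118]), np.float32(0.03385))
tri rim [0.46023713 0.21191098 0.11642863]
grip 0.0642503186128039 14.896761374792504
lift 0.0644046299137332 28.525
place True z err mm 0.16441951779029573 [-0.8 -0.4  4.6] 0.06435949726705255
```

View pics/s2.png

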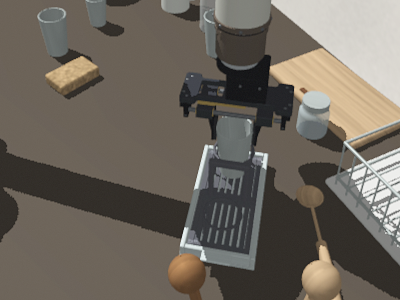

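The tumbler is in the wide ring, and it bore on the plate within 0.2 mm of the expected height. I'll release it and do the small one at (0.467,0.377).

Run:
```python
from pp import *
release("b",.028+.11-.03)
if pick("s",(.4666,.3766)): zc=place("s",0)
```

```text
35.8667
top (array([0.46685, 0.37735]), np.float32(0.028100003))
wrist (array([0.4666, 0.3766]), np.float32(0.028100003))
tri rim [0.46653642 0.37670659 0.08647593]
grip 0.05258456846262775 14.913830679075222
lift 0.05229265561364297 43.0833
place True z err mm -0.07697502126143008 [0.3 0.9 5.6] 0.05237444224744987
```

Both first tumblers are on the plate. Releasing this one and checking the rack from above.

Run:
```python
from pp import *
release("s",.028+.084-.028)
t=np.radians(-37.9); p=[tray[0]-.1*np.cos(t),tray[1]-.1*np.sin(t),.38]
env.goto(p,[180,0,-37.9]); env.dwell(.2); f=shot("wrist")
for k in "bs": print(k,RING[k],rim(f,RING[k],k,z0=PLATE))
a_=ortho(f,tray,.078,52.1,.28,.17,.0007); b_=ortho(f,tray,.028,52.1,.28,.17,.0007)
cv2.imwrite("pics/o4.png",np.hstack([a_,b_])); print(env.read_state()["clock"])
T=shot("top")
for k,c in (("b",(.689,.112)),("b",(.3307,.298)),("s",(.6698,-.0485))): print(rim(T,c,k,win=.16))
```

```text
51.6833
b [ 0.51563244 -0.26727139] (array([ 0.51388244, -0.26902139]), np.float32(0.034))
s [ 0.42963251 -0.37774316] (array([ 0.42838251, -0.37899316]), np.float32(0.02805))
53.175
(array([0.68775, 0.10975], dtype=float32), np.float32(0.032400005))
(array([0.33045, 0.29675], dtype=float32), np.float32(0.033450004))
(array([ 0.66854995, -0.04625   ], dtype=float32), np.float32(0.028100003))
```

View pics/o4.png

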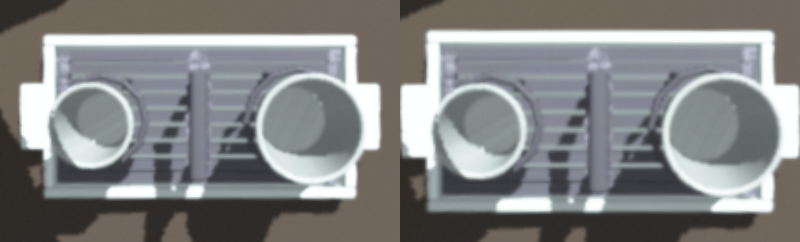

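Both tumblers stand in their rings; the rims measure within 2.5 mm of target, the same bias the rings show. Next are the nested ones.

Run:
```python
from pp import *
if pick("b",(.3307,.298)): zc=place("b",1)
```

```text
top (array([0.33245, 0.29825]), np.float32(0.032400005))
wrist (array([0.3302, 0.298 ]), np.float32(0.034050003))
tri rim [0.33132885 0.29813072 0.1098674 ]
grip 0.06430482681854029 14.892611192158256
lift 0.06466895295474963 59.9667
place True z err mm -0.08184410418662913 [-0.3  0.3  4.7] 0.06438775842917827
```

Run:
```python
from pp import *
release("b",.028+.038+.08)
if pick("s",(.6692,-.048)):
    zc=place("s",1)
```

```text
66.6167
top (array([ 0.66795, -0.04875]), np.float32(0.02635))
wrist (array([ 0.6687, -0.0465]), np.float32(0.027950002))
tri rim [ 0.66864029 -0.04776273  0.08159583]
grip 0.05228957695633186 14.913092604720788
lift 0.05225806876254845 72.5833
place True z err mm -0.5120975154957463 [ 0.3 -0.4  4.3] 0.052290169267968756
```

Run:
```python
from pp import *
release("s",.028+.033+.056)
if pick("b",(.6885,.111)):
    zc=place("b",2)
```

```text
79.0667
top (array([0.68875, 0.11175]), np.float32(0.034))
wrist (array([0.689 , 0.1125]), np.float32(0.03385))
tri rim [0.68914245 0.11212542 0.10822054]
grip 0.06361086007694815 14.908962386862932
lift 0.0639981694402771 85.8083
place True z err mm -0.47724987956840326 [-0.1  0.7  3.6] 0.0639068169214185
```

Run:
```python
from pp import *
release("b",.028+.076+.08)
env.goto([.42,.05,.40],[180,0,-60]); env.dwell(.5)
T=shot("top"); Sd=shot("side")
print(rim(T,RING["b"],"b",z0=.028+.076),rim(T,RING["s"],"s",z0=.028+.033),RING)
cv2.imwrite("pics/end.png",np.hstack([T["image"][60:460,60:560][:, :400],Sd["image"][60:460,230:630]]))
```

```text
91.5083
(array([ 0.51538244, -0.26802139]), np.float32(0.032400005)) (array([ 0.43038251, -0.37949316]), np.float32(0.026450003)) {'b': array([ 0.51563244, -0.26727139]), 's': array([ 0.42963251, -0.37774316])}
```

View pics/end.png

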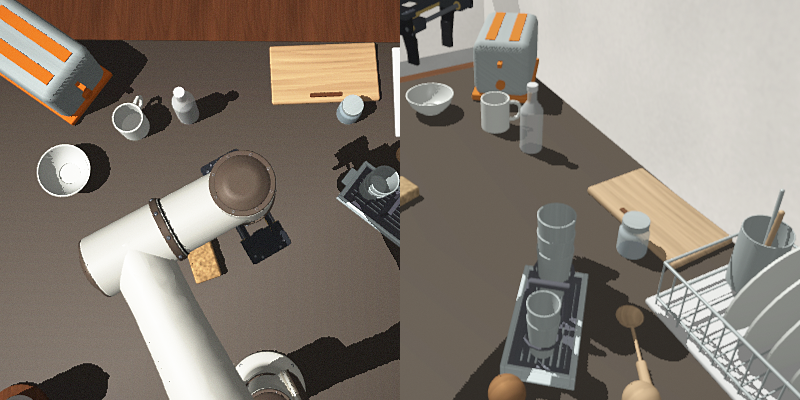

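Run:
```python
from h import *
T=shot("top"); S_=shot("side")
a=T["image"][200:330,380:520]; b=S_["image"][280:460,310:440]
cv2.imwrite("pics/end2.png",np.hstack([cv2.resize(a,(400,400)),cv2.resize(b,(300,400))]))
```

```text
(no output)
```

View pics/end2.png

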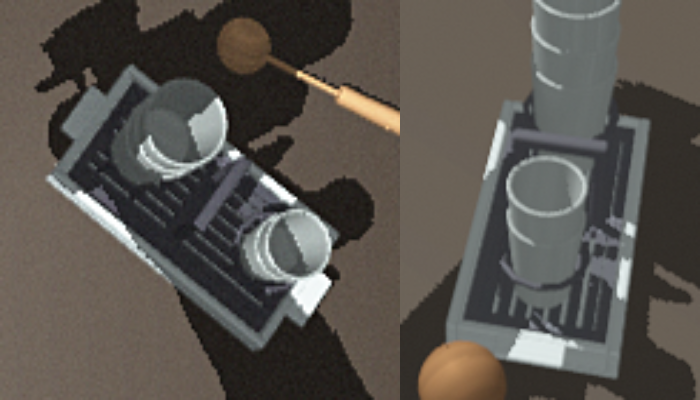

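Both stacks stand upright in their rings, three big and two small. The rack is square in the tray and the bystanders are where they were. Handing in.

```bash
python3 -c "
from workcell import env
print(env.close_job())"
```

```text
the job is handed in; nothing more can be done
None
```

I handed the job in after about 92 s; no verdict came back. The rack lies flat and square in its drip tray, the three big and two small tumblers (all that were there) stand nested mouth up in their rings, each lowered to within about 0.5 mm of its expected bearing height, and the other things stand where they were.

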